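# Pin the dough roller's gap slide

## Task

Lock the dough roller: pick up the loose locking pin, put it through the slot in the front plate, feel along for the hidden hole in the slide behind it and push the pin fully home, collar against the plate; then let go. Press gently all the time (never more than 30 N between pin and roller), and do not bump the roller with the gripper. Leave the timer, garlic, tomato and tin where they are.

Things in the scene. Friction and masses are not known exactly. Their poses are not given: they have to be found in the camera images.
- roller: Bench dough roller, fixed. Steel lock housing (170 mm wide, 75 high, 62 deep) at the front (robot) side; behind it two steel rollers between white cheeks up to 112 mm high, 230 mm wide. Origin: on the bench below the slot's middle, in the plane of the front plate's outer face. x into the machine, square to the plate; y along the slot; z up.
- slot (a point): Middle of the level slot in the outer face of the front plate, 45 mm above the bench; the slot is 64 mm long (along y) and 16 mm high, the plate 6 mm thick. Axes as the roller's.
- slide_face (a point): Point of the hidden steel slide's flat face straight behind the slot's middle, 34 mm behind the plate's outer face. The face is solid but for one through hole, 14 mm wide, 16 mm high, at the slot's height, its centre anywhere up to 22 mm to either side (along y) of this point: not measured, to be felt. The slide cannot be pushed. Axes as the roller's.
- pin: Locking pin, 0.16 kg, lying on the bench: wooden grip 56 long x 20 wide x 30 mm high, steel collar 28 mm across, 6 thick, then a round steel pin 10 mm across, 56 long, tapering to 6 mm over the last 6. Origin: on the underside below the collar's front face; x along the pin to its tip, z up; axis 15 mm above the underside. Home: collar face on the front plate, tip 56 mm behind its outer face.
- pin_tip (a point): Centre of the pin's tip end, 56 mm ahead of the collar's front face; axes as the pin's.
- pin_grip (a point): Centre of the wooden grip, on the pin's axis, 34 mm behind the collar's front face; take it across its 20 mm width (along the pin's y); axes as the pin's.
- timer: White wind-up kitchen timer with a red bar on top, 68 mm across, 65 mm high, loose bystander; origin at its underside.
- garlic: Garlic bulb, 60 mm, loose bystander; origin at its underside.
- tomato: Tomato, 65 mm, loose bystander; origin at its underside.
- tin: Low food tin, 75 mm across, 58 mm high, loose bystander; origin at its underside.
Mind the look-alikes: they are no part of the job. Several things have the shape of the pin; the one meant has the colours described above.

How it is judged:
By the outcome, as a careful person would: the job done as asked, in the order asked, and still so for the second after the job is handed in, with the robot touching nothing.
It also fails if it takes over 58 s, if anything falls off the work surface, if the arm or the gripper's body presses on something with over 40 N, if the wrist force passes 120 N, or if a joint passes its speed limit or range.

## Robot

A 6-joint arm with a two-finger parallel gripper is mounted at the origin on a cart in front of the work surface, level with it; the furniture and walls round the work are solid. World frame = base frame: x ahead of the robot, y to its left, z up, the work surface at z = 0. Lengths are in m, angles in rad, forces in N, time in s.
With the tool pointing down it reaches from about 0.425 to 0.925 m from the base axis. Payload 12.5 kg.
Tool frame: the origin (TCP) lies at the very end of the fingers, on their centre line; the grasp point (between the pads) lies 19 mm behind it (pinch_z is the distance from the TCP to the grasp point, in m); x points along the fingers, y is the direction in which the jaws open and shut, and the axes are right-handed (so a half turn about x gives the same grasp; the last joint's range is limited). The gripper opens to 85 mm and grips with 20 to 120 N. Pads are 22 mm wide; open, the fingers measure 114 mm over their backs; the gripper's body (76 mm by 85 mm) begins 54 mm behind the grasp point. The pads swing forward as they close: fully open they stand 13 mm farther back than shut.
Start: joints at [1.062, 0.491, 1.559, -0, 1.092, -0.106], TCP at [0.245, 0.575, 0.231] pointing down, gripper open.
Joint ranges: [-3.1, 3.1], [-0.84, 2.19], [0.05, 2.79], [-1.13, 4.28], [0.06, 2.93], [-2.69, 2.69]. Speed limits (rad/s): [2.22, 2.22, 2.79, 3.14, 3.14, 3.14].

## Interface

Orientations are given as a unit quaternion [w, x, y, z].
In Python, from station import get_obs, get_image, job_done, pinch_z gives the robot as it stands.
- The arm moves only by the tool send_rows, never from a script. Its argument "series" is text: rows parted by semicolons, each of 7 numbers parted by spaces: the shift along the tool's x, y, z in m, then the turn, a rotation vector about the tool's x, y, z in degrees, then the opening, from -1 (shut) to 1 (fully open), so that 0 is half open. In form: tx ty tz ax ay az claw; .... A call has exactly 5 rows; each row is the pose to reach, as a shift and turn from the pose commanded when the call began, along the tool's axes at that moment; what a row does not reach only later rows make up. A row lasts 1/10 s, in which the tool goes at most 50 mm and 8.59 degrees, less where a joint would pass 70% of its speed; a pose out of reach is approached as far as the arm can. A call with a gripper value outside its range is refused whole. The fingers move at their own pace and stop on an object; "newtons" is the grip in N (left out, the last holds). Time passes only in rows, so rows that repeat a pose let the fingers close, or fill a call up. It gives the time, the measured TCP pose, the force and the opening at its end, in the units of the state.
- get_obs(): the state, without advancing time (a new reading comes with each control period).
- get_image(name): name is "scene" or "top" or "wrist"; returns a dict with "img" (384x512x3 uint8, red, green, blue), "camera_matrix" (3x3 intrinsics, pixels), "rvec" (rotation vector, rad) and "tvec" (3), from world to camera coordinates, as OpenCV has them. Camera axes: x right, y down, z forward; pixel columns grow to the right and rows downward; lengths in m; the calibration is good to about 2 mm. The wrist camera is an equidistant fisheye: a pixel r from the principal point sees the ray r / f radians off the axis. A picture is of the moment at which its call begins. There is no depth.
- job_done(): hands the job in, once; it reports no verdict.
The state is a dict: "clock": time; "joints": joint angles; "joint_velocities": joint speeds; "tau": joint torques, N m; "tcp_pos": TCP position; "tcp_rot": TCP orientation; "ft_force": force on the tool from outside, world axes, zero at the start; "wrist_torque": the same for the moment, N m; "gripper_width": finger opening in m.
Only numpy, scipy, OpenCV 4.12 (cv2) and the standard library are available. Lean on these libraries where they do the work, as an engineer would, in place of code of your own. Each camera call takes 0.05 s, during which the arm holds its last target. There are 200 camera calls.

## Working session

There is one attempt and no reset: what is moved stays moved. The work goes in short steps, Python scripts to look and compute and a tool call to move; the robot and the scene stay as the last step left them, time stands still between calls to the robot, and variables do not carry over. Pictures are saved under pics/ and viewed, about 8 in all and at most 12, crops included, and the job is handed in when it is done.

Besides the shell and the picture viewer there is one more tool, called after ">>>" as name(argument=value, ...) on one line, values as JSON. send_rows: Moves the arm, as the interface text tells. Its arguments: {"type":"object","properties":{"series":{"type":"string"},"newtons":{"type":"number"}},"required":["series"]}

```bash
mkdir -p pics; ls; cat > h.py <<'E'
import numpy as np, cv2
from scipy.spatial.transform import Rotation as R
from station import get_obs,get_image,job_done,pinch_z
def save(n,f,crop=None,s=1):
    d=get_image(n); im=d["img"][:,:,::-1].copy(); cv2.imwrite("pics/raw_"+f,im)
    if crop: x0,y0,x1,y1=crop; im=im[y0:y1,x0:x1]
    cv2.imwrite("pics/"+f,cv2.resize(im,None,fx=s,fy=s,interpolation=cv2.INTER_CUBIC)); np.savez("pics/"+n+".npz",**{k:d[k] for k in("camera_matrix","rvec","tvec")}); return d
def ray(d,u,v,fish=False):
    K=d["camera_matrix"];x=(u-K[0,2])/K[0,0];y=(v-K[1,2])/K[1,1]
    if fish:
        r=np.hypot(x,y); c=np.array([x/r*np.sin(r),y/r*np.sin(r),np.cos(r)])
    else: c=np.array([x,y,1.])
    M=cv2.Rodrigues(np.array(d["rvec"],float))[0]; return -M.T@np.ravel(d["tvec"]),M.T@c
def onz(d,u,v,z,fish=False):
    o,r=ray(d,u,v,fish); return o+r*(z-o[2])/r[2]
def proj(d,p):
    return cv2.projectPoints(np.array(p,float).reshape(-1,3),np.array(d["rvec"],float),np.array(d["tvec"],float),d["camera_matrix"],None)[0][:,0]
E
python3 - <<'E'
from h import *
a=save("top","top1.png",s=1.5);b=save("scene","scene1.png",s=1.5)
for d in(a,b): print(d["camera_matrix"],ray(d,256,192))
o=get_obs();print(o["clock"],o["tcp_pos"],o["tcp_rot"],pinch_z,o["gripper_width"],o["ft_force"])
E
```

```text
pics
[[448.65715698   0.         248.50908438]
 [  0.         448.65715698 184.55118534]
 [  0.           0.           1.        ]] (array([0.42361537, 0.07428266, 1.41130335]), array([ 0.0842344 , -0.01802661, -0.99656109]))
[[370.58890473   0.         254.9157659 ]
 [  0.         370.58890473 193.20459527]
 [  0.           0.           1.        ]] (array([ 0.09490011, -0.44532792,  0.69175537]), array([ 0.50902396,  0.54412226, -0.66696679]))
0.1 [0.24484861 0.57482336 0.23080023] [ 0.6927002   0.14110739  0.69293295 -0.14177117] 0.0187 0.08527202921320207 [ 0.20939746 -0.26603641 -0.05440949]
```

View pics/top1.png

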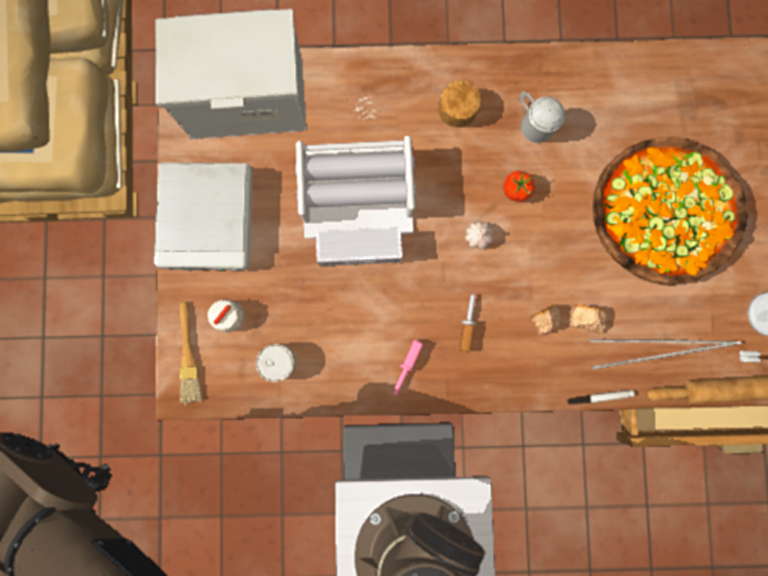

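View pics/scene1.png

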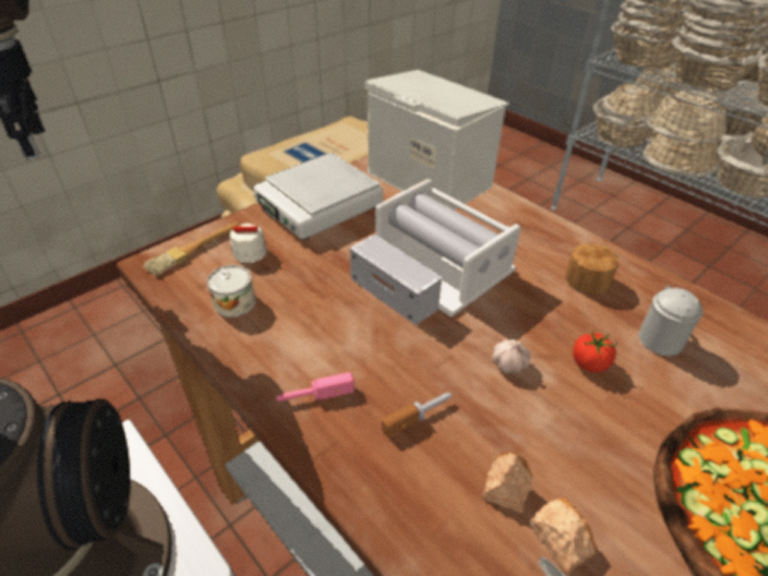

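The pin with the wooden grip is at about (468,322) in the top view, tip pointing up at (473,296); the pink one is a decoy. The roller housing spans (317–402, 225–262). I'll crop for precise readings.

```bash
python3 - <<'E'
from h import *
a=cv2.imread("pics/raw_top1.png");b=cv2.imread("pics/raw_scene1.png")
f=lambda im,x0,y0,x1,y1,s:cv2.resize(im[y0:y1,x0:x1],None,fx=s,fy=s,interpolation=cv2.INTER_CUBIC)
A=f(a,195,140,285,190,6);A2=f(a,290,190,335,240,6);B=f(b,225,150,310,220,5);B2=f(b,245,255,310,295,5)
c=np.zeros((600,800,3),np.uint8)
for im,x,y in((A,0,0),(A2,530,0),(B,0,301),(B2,430,301)):
    h,w=im.shape[:2];h=min(h,600-y);w=min(w,800-x);c[y:y+h,x:x+w]=im[:h,:w]
cv2.imwrite("pics/c1.png",c)
E
```

```text
(no output)
```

View pics/c1.png

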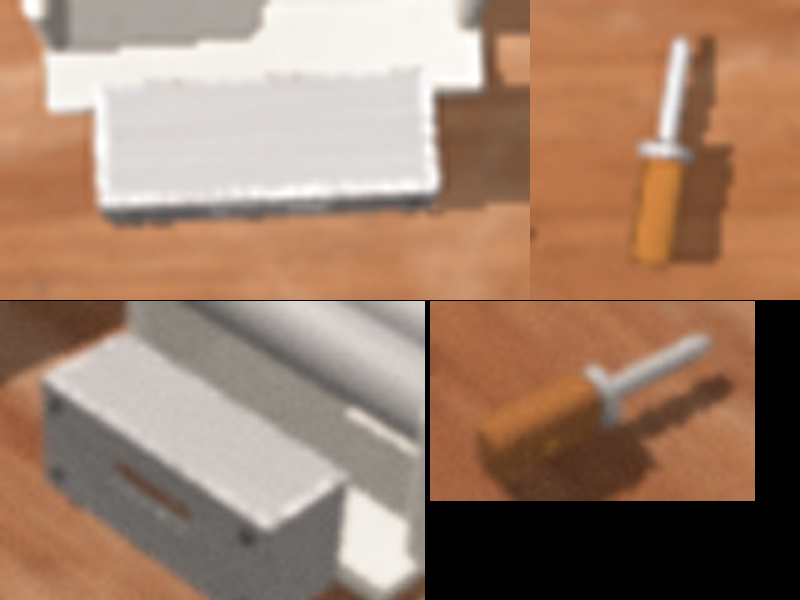

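```bash
python3 - <<'E'
from h import *
T=dict(np.load("pics/top.npz"));S=dict(np.load("pics/scene.npz"))
L=onz(T,211.6,174.1,.075);Rr=onz(T,267.6,171.3,.075)
print("top corners",L,Rr,np.linalg.norm(L-Rr))
L2=onz(S,233.6,165.4,.075);R2=onz(S,278.2,194.8,.075);print("scene",L2,R2,np.linalg.norm(L2-R2))
print("slot",proj(S,[(L+Rr)/2-[0,0,.03],(L2+R2)/2-[0,0,.03]]),"seen 255,187.7")
for n,(u,v),z in(("tip",(314.9,196.6),.015),("collar",(312,215),.02),("back",(309.9,233.4),.028)):print(n,onz(T,u,v,z))
for n,(u,v),z in(("tip",(245+(707-430)/5-.4,255+40/5-.4),.015),("collarface",(245+(607-430)/5-.4,255+92/5-.4),.015)):print(n,onz(S,u,v,z))
E
```

```text
top corners [0.59368547 0.18192347 0.075     ] [0.5980729  0.01367535 0.075     ] 0.16830531902419638
scene [0.5928967  0.17782451 0.075     ] [0.59982549 0.01373652 0.075     ] 0.16423420426182675
slot [[254.11824664 187.84573035]
 [254.76493758 188.14307149]] seen 255,187.7
tip [ 0.52278846 -0.13427763  0.015     ]
collar [ 0.46559604 -0.1223225   0.02      ]
back [ 0.40925048 -0.11259092  0.028     ]
tip [ 0.52466349 -0.13611961  0.015     ]
collarface [ 0.47071089 -0.12602023  0.015     ]
```

```bash
cat >> h.py <<'E'
def go(p,yaw,sgn=1,cur=None):
    """shift/turn in tool axes to world p, tool down, jaws along y of a frame yawed by yaw deg"""
    o=get_obs(); q=np.array(o["tcp_rot"]); C=R.from_quat(q[[1,2,3,0]]); 
    c,s=np.cos(np.radians(yaw)),np.sin(np.radians(yaw))
    x=np.array([0,0,-1.]);y=sgn*np.array([-s,c,0]);G=R.from_matrix(np.c_[x,y,np.cross(x,y)])
    print("t=%.1f"%o["clock"],"tcp",np.round(o["tcp_pos"],4),"F",np.round(o["ft_force"],1),"w",round(o["gripper_width"],4))
    print("shift mm",np.round(C.inv().apply(np.array(p)-o["tcp_pos"])*1e3,1),"turn",np.round((C.inv()*G).as_rotvec(degrees=True),2))
E
python3 - <<'E'
from h import *
q=np.array(get_obs()["tcp_rot"]);print(np.round(R.from_quat(q[[1,2,3,0]]).as_matrix(),3))
for s in(1,-1): go([.435,-.118,.1],-11,s); go([.42,.36,.24],-11,s)
E
```

```text
[[-0.001  0.392  0.92 ]
 [-0.001  0.92  -0.392]
 [-1.    -0.001 -0.   ]]
t=0.1 tcp [0.2448 0.5748 0.2308] F [ 0.2 -0.3 -0.1] w 0.0853
shift mm [ 131.3 -562.7  446.5] turn [-1.208e+01 -1.000e-02  6.000e-02]
t=0.1 tcp [0.2448 0.5748 0.2308] F [ 0.2 -0.3 -0.1] w 0.0853
shift mm [  -9.1 -129.   245.3] turn [-1.208e+01 -1.000e-02  6.000e-02]
t=0.1 tcp [0.2448 0.5748 0.2308] F [ 0.2 -0.3 -0.1] w 0.0853
shift mm [ 131.3 -562.7  446.5] turn [1.6792e+02 8.0000e-02 2.0000e-02]
t=0.1 tcp [0.2448 0.5748 0.2308] F [ 0.2 -0.3 -0.1] w 0.0853
shift mm [  -9.1 -129.   245.3] turn [1.6792e+02 8.0000e-02 2.0000e-02]
```

>>> send_rows(series="-0.009 -0.129 0.245 -12.1 0 0 1; -0.009 -0.129 0.245 -12.1 0 0 1; -0.009 -0.129 0.245 -12.1 0 0 1; -0.009 -0.129 0.245 -12.1 0 0 1; -0.009 -0.129 0.245 -12.1 0 0 1")

```text
clock: 0.6
tcp_pos: [0.4026, 0.3808, 0.2393]
tcp_rot: [0.704, 0.067, 0.704, -0.068]
ft_force: [0.8, 0.9, -0.1]
gripper_width: 0.0855
```

```bash
python3 -c "
from h import *
go([.46,.1,.2],-11); go([.435,-.118,.12],-11)"
```

```text
t=0.6 tcp [0.4026 0.3808 0.2393] F [ 0.8  0.9 -0.1] w 0.0855
shift mm [  39.3 -264.7  109.8] turn [ 0.04 -0.01  0.01]
t=0.6 tcp [0.4026 0.3808 0.2393] F [ 0.8  0.9 -0.1] w 0.0855
shift mm [ 119.4 -483.5  126.7] turn [ 0.04 -0.01  0.01]
```

>>> send_rows(series="0.03 -0.26 0.11 0 0 0 1; 0.03 -0.26 0.11 0 0 0 1; 0.03 -0.26 0.11 0 0 0 1; 0.03 -0.26 0.11 0 0 0 1; 0.03 -0.26 0.11 0 0 0 1")

```text
clock: 1.1
tcp_pos: [0.4532, 0.1373, 0.2127]
tcp_rot: [0.704, 0.068, 0.704, -0.068]
ft_force: [0.3, 0.5, 0.3]
gripper_width: 0.0857
```

```bash
python3 -c "
from h import *
go([.435,-.118,.12],-11)"
```

```text
t=1.1 tcp [0.4532 0.1373 0.2127] F [0.3 0.5 0.3] w 0.0857
shift mm [  92.7 -254.1   30.7] turn [ 0.03 -0.   -0.  ]
```

>>> send_rows(series="0.09 -0.25 0.03 0 0 0 1; 0.09 -0.25 0.03 0 0 0 1; 0.09 -0.25 0.03 0 0 0 1; 0.09 -0.25 0.03 0 0 0 1; 0.09 -0.25 0.03 0 0 0 1")

```text
clock: 1.6
tcp_pos: [0.4358, -0.0974, 0.1282]
tcp_rot: [0.704, 0.068, 0.704, -0.068]
ft_force: [1.4, -0.6, -0.2]
gripper_width: 0.0853
```

>>> send_rows(series="0 -0.02 0 0 0 0 1; 0 -0.02 0 0 0 0 1; 0 -0.02 0 0 0 0 1; 0 -0.02 0 0 0 0 1; 0 -0.02 0 0 0 0 1")

```text
clock: 2.1
tcp_pos: [0.4327, -0.1142, 0.129]
tcp_rot: [0.704, 0.067, 0.704, -0.067]
ft_force: [0.3, -0.3, 0.1]
gripper_width: 0.0853
```

```bash
python3 -c "
from h import *
go([.435,-.118,.12],-11)
d=save('wrist','w1.png',s=1.5);print(d['camera_matrix'],ray(d,255,191,True))"
```

```text
t=2.1 tcp [ 0.4327 -0.1142  0.129 ] F [ 0.3 -0.3  0.1] w 0.0853
shift mm [ 9.  -3.3  3. ] turn [ 0.12  0.03 -0.  ]
[[297.31863964   0.         264.90159862]
 [  0.         297.31863964 193.7704892 ]
 [  0.           0.           1.        ]] (array([ 0.35122211, -0.09826265,  0.27100345]), array([ 0.30452695, -0.09203535, -0.94804685]))
```

View pics/w1.png

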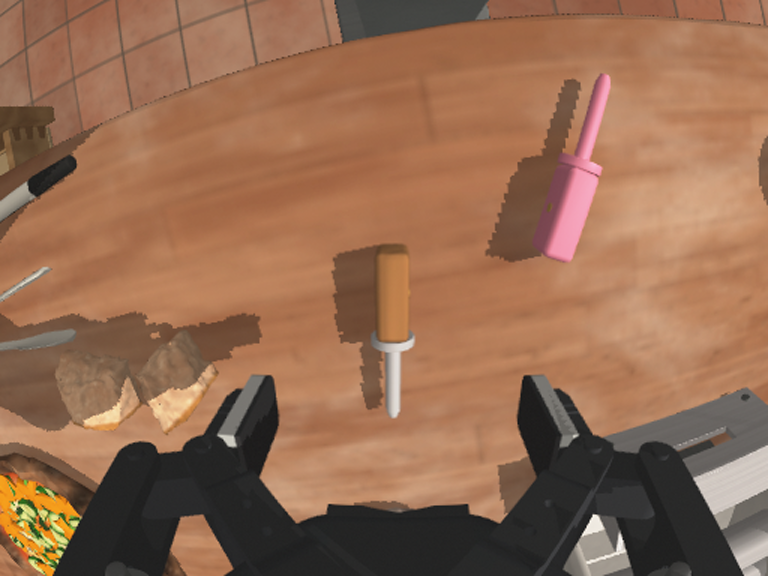

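The wrist view shows the pin almost midway between the fingers: grip from (392,250) to the collar at (393,340), tip at (394,415).

```bash
python3 - <<'E'
from h import *
d={k:v for k,v in np.load("pics/wrist.npz").items()}
P={}
for n,u,v,z in(("tip",393.5,415,.015),("collartop",393,337,.029),("gripfront",393,341,.03),("backtop",392.5,250,.03)):
    P[n]=onz(d,u/1.5-.2,v/1.5-.2,z,True);print(n,np.round(P[n],4))
e=P["tip"]-P["backtop"];print(np.degrees(np.arctan2(e[1],e[0])),np.hypot(e[0],e[1]))
g=(P["tip"]-P["backtop"]);g[2]=0;g/=np.linalg.norm(g);c=P["tip"]-g*.09;print(c, P["backtop"]+g*.028)
E
```

```text
tip [ 0.5263 -0.1347  0.015 ]
collartop [ 0.4611 -0.1221  0.029 ]
gripfront [ 0.4632 -0.1225  0.03  ]
backtop [ 0.4085 -0.1121  0.03  ]
-10.876563033346802 0.1198949262857364
[ 0.4378817  -0.11773139  0.015     ] [ 0.43602081 -0.11737383  0.03      ]
```

>>> send_rows(series="0.03 -0.003 0.004 0 0 0 0.6; 0.06 -0.003 0.004 0 0 0 0.4; 0.09 -0.003 0.004 0 0 0 0.2; 0.115 -0.003 0.004 0 0 0 0.2; 0.115 -0.003 0.004 0 0 0 0.2", newtons=80)

```text
clock: 2.65
tcp_pos: [0.435, -0.1179, 0.0118]
tcp_rot: [0.702, 0.068, 0.705, -0.067]
ft_force: [-0.0, 0.2, 0.2]
gripper_width: 0.0508
```

```bash
python3 -c "
from h import *
go([.4365,-.1175,.004],-11)"
```

```text
t=2.6 tcp [ 0.435  -0.1179  0.0118] F [-0.   0.2  0.2] w 0.0508
shift mm [7.8 0.7 1.5] turn [ 0.08 -0.24 -0.06]
```

>>> send_rows(series="0.006 0.0005 0.001 0 0 0 0.2; 0.006 0.0005 0.001 0 0 0 -0.3; 0.006 0.0005 0.001 0 0 0 -1; 0.006 0.0005 0.001 0 0 0 -1; 0.006 0.0005 0.001 0 0 0 -1", newtons=80)

```text
clock: 3.15
tcp_pos: [0.4374, -0.1186, 0.009]
tcp_rot: [0.705, 0.067, 0.703, -0.068]
ft_force: [-0.1, 2.0, 6.0]
gripper_width: 0.0183
```

>>> send_rows(series="0 0 0 0 0 0 -1; 0 0 0 0 0 0 -1; 0 0 0 0 0 0 -1; 0 0 0 0 0 0 -1; 0 0 0 0 0 0 -1")

```text
clock: 3.65
tcp_pos: [0.4374, -0.1186, 0.009]
tcp_rot: [0.705, 0.067, 0.703, -0.068]
ft_force: [0.2, 2.4, 6.5]
gripper_width: 0.0183
```

>>> send_rows(series="-0.02 0 0 0 0 0 -1; -0.05 0 0 0 0 0 -1; -0.08 0 0 0 0 0 -1; -0.11 0 0 0 0 0 -1; -0.11 0 0 0 0 0 -1")

```text
clock: 4.15
tcp_pos: [0.4381, -0.119, 0.1215]
tcp_rot: [0.706, 0.067, 0.702, -0.068]
ft_force: [-0.1, 0.0, -2.4]
gripper_width: 0.0184
```

```bash
python3 -c "
from h import *
go([.475,.0945,.11],1.7)"
```

```text
t=4.2 tcp [ 0.4381 -0.119   0.1215] F [-0.1  0.  -2.4] w 0.0184
shift mm [ 11.2 216.7  -4.5] turn [-12.67   0.36   0.12]
```

>>> send_rows(series="0.005 0.217 -0.005 -12.7 0.3 0 -1; 0.005 0.217 -0.005 -12.7 0.3 0 -1; 0.005 0.217 -0.005 -12.7 0.3 0 -1; 0.005 0.217 -0.005 -12.7 0.3 0 -1; 0.005 0.217 -0.005 -12.7 0.3 0 -1")

```text
clock: 4.65
tcp_pos: [0.4732, 0.0989, 0.1125]
tcp_rot: [0.705, -0.011, 0.709, 0.012]
ft_force: [0.9, -0.8, -2.3]
gripper_width: 0.0183
```

>>> send_rows(series="0 0 0 0 0 0 -1; 0 0 0 0 0 0 -1; 0 0 0 0 0 0 -1; 0 0 0 0 0 0 -1; 0 0 0 0 0 0 -1")

```text
clock: 5.15
tcp_pos: [0.4733, 0.0946, 0.1129]
tcp_rot: [0.705, -0.01, 0.709, 0.01]
ft_force: [0.1, 0.7, -2.4]
gripper_width: 0.0187
```

```bash
python3 -c "
from h import *
go([.475,.0945,.039],1.7)
d=save('wrist','w2.png',s=1.5); e=save('scene','s2.png',(205,110,335,210),6)"
```

```text
t=5.2 tcp [0.4733 0.0946 0.1129] F [ 0.1  0.7 -2.4] w 0.0187
shift mm [73.8 -0.2  2.1] turn [-0.06 -0.3  -0.04]
```

View pics/w2.png

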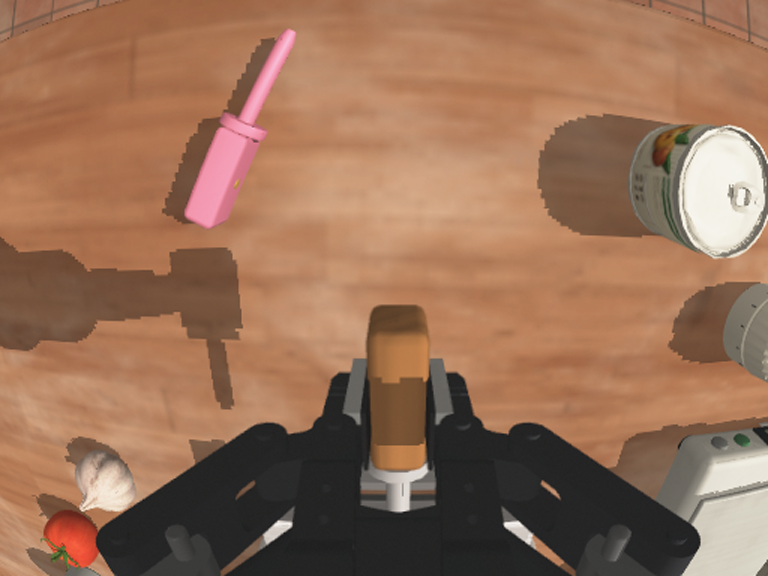

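View pics/s2.png

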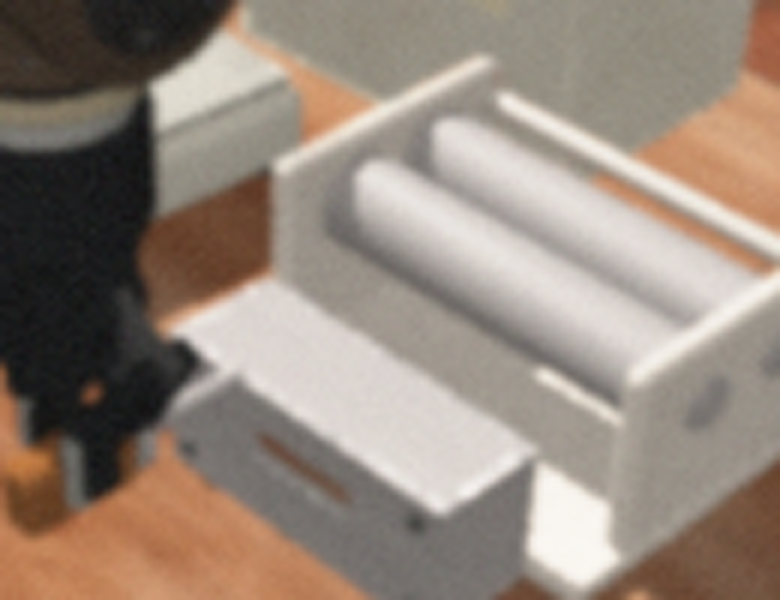

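```bash
python3 - <<'E'
from h import *
S=dict(np.load("pics/scene.npz"));t=get_obs()["tcp_pos"]
c=np.array([np.cos(.03),np.sin(.03),0])
for dz in(.003,.006,.009): print(dz,proj(S,[t+c*.09+[0,0,dz]]))
print("seen 244.6,171.8")
# slot ends lower edge/upper in current crop: (258,433)-(352,500) 
o=np.array([.596,.097,.045]); y=np.array([-.03,1,0])
print(proj(S,[o+y*.032,o-y*.032]), [(205+x/6-.4,110+v/6-.4) for x,v in((260,440),(351,495))])
E
```

```text
0.003 [[244.74972925 172.10296864]]
0.006 [[244.74235845 171.15500217]]
0.009 [[244.73495526 170.20286915]]
seen 244.6,171.8
[[246.11703951 182.26141378]
 [262.88144261 193.88910748]] [(247.93333333333334, 182.9333333333333), (263.1, 192.1)]
```

>>> send_rows(series="0.02 0 0 0 -0.3 0 -1; 0.04 0 0 0 -0.3 0 -1; 0.06 0 0 0 -0.3 0 -1; 0.073 0 0.004 0 -0.3 0 -1; 0.073 0 0.004 0 -0.3 0 -1")

```text
clock: 5.75
tcp_pos: [0.477, 0.0954, 0.0386]
tcp_rot: [0.706, -0.01, 0.708, 0.011]
ft_force: [0.1, 0.4, -0.9]
gripper_width: 0.0179
```

```bash
python3 -c "
from h import *
go([.48,.0945,.040],1.7)
e=save('scene','s3.png',(205,140,305,215),8)"
```

```text
t=5.8 tcp [0.477  0.0954 0.0386] F [ 0.1  0.4 -0.9] w 0.0179
shift mm [-1.4 -1.   3. ] turn [ 0.   -0.1  -0.03]
```

View pics/s3.png

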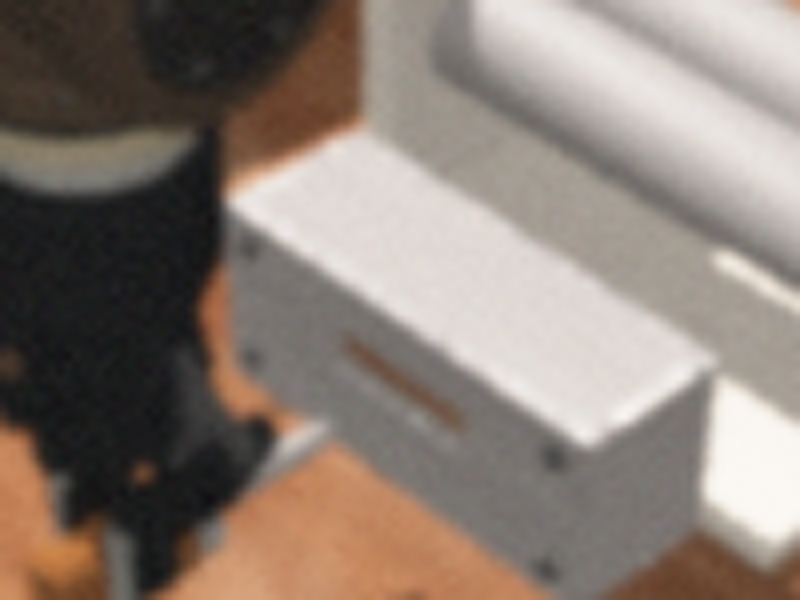

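```bash
python3 - <<'E'
from h import *
S=dict(np.load("pics/scene.npz"));t=get_obs()["tcp_pos"]
c=np.array([np.cos(.03),np.sin(.03),0])
for dz in(.003,.006): print(dz,proj(S,[t+c*.09+[0,0,dz]]),"seen 245.2 193.1")
for z in(.04,.045,.05):
  for y in (.094,.097,.1): print(z,y,proj(S,[[.5965,y,z]]))
print(proj(S,[[.594,.181,.075],[.5985,.0115,.075],[.594,.181,0]]), "corners seen (233.4,165),(278.4,195.2)")
E
```

```text
0.003 [[245.85407078 193.33277557]] seen 245.2 193.1
0.006 [[245.84938439 192.47922486]] seen 245.2 193.1
0.04 0.094 [[255.23186514 189.8686429 ]]
0.04 0.097 [[254.47277588 189.30784247]]
0.04 0.1 [[253.71619973 188.74889867]]
0.045 0.094 [[255.25618276 188.45297672]]
0.045 0.097 [[254.49446505 187.89261964]]
0.045 0.1 [[253.73527774 187.33412405]]
0.05 0.094 [[255.28066704 187.02760835]]
0.05 0.097 [[254.51630261 186.46771386]]
0.05 0.1 [[253.75448606 185.90968568]]
[[233.1631503  164.69613937]
 [278.45911168 195.49494011]
 [233.87360633 185.59517454]] corners seen (233.4,165),(278.4,195.2)
```

>>> send_rows(series="-0.0015 0 0.01 0 0 0 -1; -0.0015 0 0.02 0 0 0 -1; -0.0015 0 0.026 0 0 0 -1; -0.0015 0 0.032 0 0 0 -1; -0.0015 0 0.036 0 0 0 -1")

```text
clock: 6.3
tcp_pos: [0.5136, 0.0967, 0.0415]
tcp_rot: [0.707, -0.01, 0.707, 0.011]
ft_force: [-0.5, 0.1, -2.3]
gripper_width: 0.0184
```

>>> send_rows(series="0 0 0.004 0 0 0 -1; 0 0 0.008 0 0 0 -1; 0 0 0.012 0 0 0 -1; 0 0 0.014 0 0 0 -1; 0 0 0.014 0 0 0 -1")

```text
clock: 6.8
tcp_pos: [0.5271, 0.0971, 0.0413]
tcp_rot: [0.707, -0.01, 0.707, 0.011]
ft_force: [0.0, 0.2, -1.7]
gripper_width: 0.0183
```

>>> send_rows(series="0 0 0.002 0 0 0 -1; 0 0 0.004 0 0 0 -1; 0 0 0.006 0 0 0 -1; 0 0 0.008 0 0 0 -1; 0 0 0.010 0 0 0 -1")

```text
clock: 7.3
tcp_pos: [0.5371, 0.0974, 0.0413]
tcp_rot: [0.707, -0.01, 0.707, 0.011]
ft_force: [-0.7, -0.8, -2.0]
gripper_width: 0.0184
```

>>> send_rows(series="0 0 0.001 0 0 0 -1; 0 0 0.002 0 0 0 -1; 0 0 0.003 0 0 0 -1; 0 0 0.004 0 0 0 -1; 0 0 0.005 0 0 0 -1")

```text
clock: 7.8
tcp_pos: [0.5413, 0.0975, 0.0412]
tcp_rot: [0.706, -0.01, 0.708, 0.011]
ft_force: [-5.5, 0.0, 0.6]
gripper_width: 0.0181
```

>>> send_rows(series="0 0 0.001 0 0 0 -1; 0 0.0015 0.0015 0 0 0 -1; 0 0.003 0.0015 0 0 0 -1; 0 0.0045 0.0015 0 0 0 -1; 0 0.006 0.0015 0 0 0 -1")

```text
clock: 8.3
tcp_pos: [0.5412, 0.1032, 0.0407]
tcp_rot: [0.705, -0.01, 0.709, 0.01]
ft_force: [-9.0, -5.1, -2.6]
gripper_width: 0.0185
```

>>> send_rows(series="0 0.0015 0 0 0 0 -1; 0 0.003 0 0 0 0 -1; 0 0.0045 0 0 0 0 -1; 0 0.006 0 0 0 0 -1; 0 0.0075 0 0 0 0 -1")

```text
clock: 8.8
tcp_pos: [0.541, 0.1106, 0.0407]
tcp_rot: [0.705, -0.01, 0.709, 0.01]
ft_force: [-7.8, -4.1, -2.1]
gripper_width: 0.0183
```

>>> send_rows(series="0 0.0015 0 0 0 0 -1; 0 0.003 0 0 0 0 -1; 0 0.0045 0 0 0 0 -1; 0 0.006 0 0 0 0 -1; 0 0.007 0 0 0 0 -1")

```text
clock: 9.3
tcp_pos: [0.5408, 0.1176, 0.0407]
tcp_rot: [0.705, -0.01, 0.709, 0.01]
ft_force: [-7.1, -5.1, -2.1]
gripper_width: 0.0183
```

>>> send_rows(series="0 0 -0.004 0 0 0 -1; 0 -0.007 -0.004 0 0 0 -1; 0 -0.014 -0.004 0 0 0 -1; 0 -0.018 -0.004 0 0 0 -1; 0 -0.018 -0.002 0 0 0 -1")

```text
clock: 9.8
tcp_pos: [0.5413, 0.0992, 0.0413]
tcp_rot: [0.707, -0.01, 0.707, 0.01]
ft_force: [-10.4, -2.0, -1.2]
gripper_width: 0.0184
```

>>> send_rows(series="0 0 0.001 0 0 0 -1; 0 0 0.002 0 0 0 -1; 0 -0.0015 0.0025 0 0 0 -1; 0 -0.003 0.0025 0 0 0 -1; 0 -0.0045 0.0025 0 0 0 -1")

```text
clock: 10.3
tcp_pos: [0.5414, 0.096, 0.0407]
tcp_rot: [0.705, -0.011, 0.709, 0.011]
ft_force: [-10.7, 5.2, -0.8]
gripper_width: 0.0184
```

>>> send_rows(series="0 -0.0015 0 0 0 0 -1; 0 -0.003 0 0 0 0 -1; 0 -0.0045 0 0 0 0 -1; 0 -0.006 0 0 0 0 -1; 0 -0.0075 0 0 0 0 -1")

```text
clock: 10.8
tcp_pos: [0.5416, 0.0886, 0.0405]
tcp_rot: [0.705, -0.011, 0.709, 0.011]
ft_force: [-11.1, 4.7, -2.1]
gripper_width: 0.0187
```

>>> send_rows(series="0 -0.0015 0 0 0 0 -1; 0 -0.003 0 0 0 0 -1; 0 -0.0045 0 0 0 0 -1; 0 -0.006 0 0 0 0 -1; 0 -0.0075 0 0 0 0 -1")

```text
clock: 11.3
tcp_pos: [0.5427, 0.081, 0.0407]
tcp_rot: [0.706, -0.011, 0.708, 0.011]
ft_force: [0.5, -0.1, -1.3]
gripper_width: 0.0188
```

>>> send_rows(series="0 0 0.001 0 0 0 -1; 0 0 0.002 0 0 0 -1; 0 0 0.003 0 0 0 -1; 0 0 0.004 0 0 0 -1; 0 0 0.004 0 0 0 -1")

```text
clock: 11.8
tcp_pos: [0.5488, 0.0804, 0.0413]
tcp_rot: [0.707, -0.01, 0.707, 0.011]
ft_force: [-0.7, -5.8, -3.2]
gripper_width: 0.0185
```

>>> send_rows(series="0 -0.001 0 0 0 0 -1; 0 -0.002 0 0 0 0 -1; 0 -0.002 0.001 0 0 0 -1; 0 -0.002 0.002 0 0 0 -1; 0 -0.002 0.003 0 0 0 -1")

```text
clock: 12.3
tcp_pos: [0.5517, 0.0789, 0.0413]
tcp_rot: [0.707, -0.01, 0.707, 0.011]
ft_force: [-0.7, -0.1, -2.1]
gripper_width: 0.0188
```

>>> send_rows(series="0 -0.0005 0.001 0 0 0 -1; 0 -0.0005 0.002 0 0 0 -1; 0 -0.0005 0.003 0 0 0 -1; 0 -0.0005 0.004 0 0 0 -1; 0 -0.0005 0.005 0 0 0 -1")

```text
clock: 12.8
tcp_pos: [0.5566, 0.0784, 0.0413]
tcp_rot: [0.707, -0.01, 0.707, 0.011]
ft_force: [-0.1, -0.3, -2.5]
gripper_width: 0.0183
```

>>> send_rows(series="0 0 0.001 0 0 0 -1; 0 0 0.002 0 0 0 -1; 0 0 0.003 0 0 0 -1; 0 0 0.004 0 0 0 -1; 0 0 0.005 0 0 0 -1")

```text
clock: 13.3
tcp_pos: [0.5616, 0.0786, 0.0412]
tcp_rot: [0.707, -0.01, 0.707, 0.011]
ft_force: [-0.3, -0.3, -2.0]
gripper_width: 0.0183
```

>>> send_rows(series="0 0 0.0007 0 0 0 -1; 0 0 0.0014 0 0 0 -1; 0 0 0.002 0 0 0 -1; 0 0 0.0025 0 0 0 -1; 0 0 0.003 0 0 0 -1")

```text
clock: 13.8
tcp_pos: [0.5636, 0.0787, 0.0412]
tcp_rot: [0.706, -0.01, 0.708, 0.011]
ft_force: [-6.4, -0.0, 1.3]
gripper_width: 0.0183
```

>>> send_rows(series="0.001 0 0.0005 0 0 0 -1; 0.002 0 0.0005 0 0 0 -1; 0.003 0 0.0005 0 0 0 -1; 0.0035 0 0.0005 0 0 0 -1; 0.0035 0 0.0005 0 0 0 -1")

```text
clock: 14.3
tcp_pos: [0.5636, 0.0787, 0.0375]
tcp_rot: [0.706, -0.01, 0.708, 0.011]
ft_force: [-6.8, -0.3, 0.4]
gripper_width: 0.0179
```

>>> send_rows(series="0.0007 0 0 0 0 0 -1; 0.0014 0 0 0 0 0 -1; 0.002 0 0.0005 0 0 0 -1; 0.002 0 0.001 0 0 0 -1; 0.002 0 0.001 0 0 0 -1")

```text
clock: 14.8
tcp_pos: [0.5636, 0.0787, 0.0358]
tcp_rot: [0.705, -0.01, 0.709, 0.011]
ft_force: [-14.4, -0.6, 7.6]
gripper_width: 0.0183
```

>>> send_rows(series="-0.001 0 0 0 0 0 -0.6; -0.001 0 0 0 0 0 -0.5; -0.001 0 0 0 0 0 -0.4; -0.001 0 0 0 0 0 -0.3; -0.001 0 0 0 0 0 -0.1", newtons=20)

```text
clock: 15.3
tcp_pos: [0.5663, 0.0787, 0.0369]
tcp_rot: [0.707, -0.01, 0.707, 0.011]
ft_force: [0.1, 0.5, -0.4]
gripper_width: 0.0384
```

```bash
python3 -c "
from h import *
go([.56,.0787,.12],1.7)
d=save('wrist','w3.png',s=1.5); e=save('scene','s4.png',(205,140,305,215),8)"
```

```text
t=15.3 tcp [0.5663 0.0787 0.0369] F [ 0.1  0.5 -0.4] w 0.0384
shift mm [-83.1   0.2  -6.2] turn [ 0.02  0.05 -0.04]
```

View pics/w3.png

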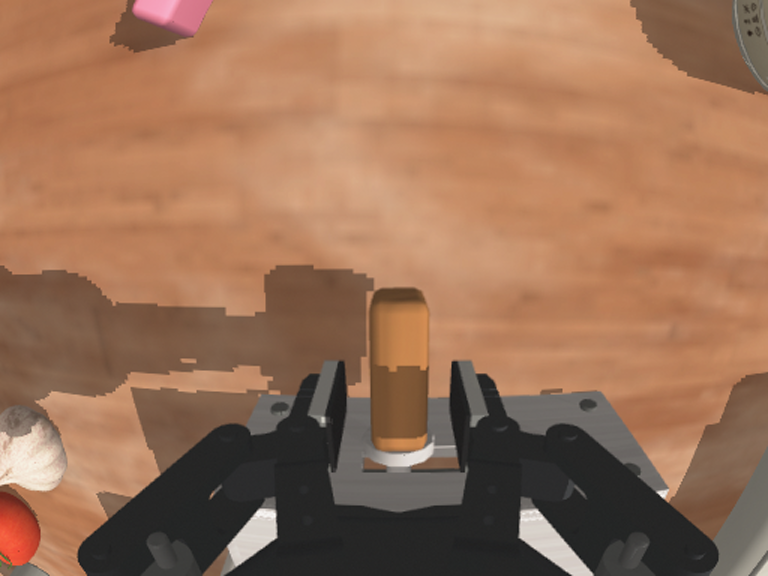

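>>> send_rows(series="-0.005 0 -0.001 0 0 0 0.1; -0.015 0 -0.002 0 0 0 0.1; -0.03 0 -0.003 0 0 0 0.1; -0.05 0 -0.005 0 0 0 0.1; -0.08 0 -0.01 0 0 0 0.1")

```text
clock: 15.9
tcp_pos: [0.5556, 0.0783, 0.1179]
tcp_rot: [0.707, -0.01, 0.707, 0.011]
ft_force: [-0.6, -0.6, 0.0]
gripper_width: 0.0471
```

>>> send_rows(series="-0.03 0 -0.03 0 0 0 0.1; -0.05 0 -0.06 0 0 0 0.1; -0.05 0.0 -0.1 0 0 0 0.1; -0.05 0 -0.1 0 0 0 0.1; -0.05 0 -0.1 0 0 0 0.1")

```text
clock: 16.4
tcp_pos: [0.4561, 0.0754, 0.1682]
tcp_rot: [0.708, -0.01, 0.706, 0.011]
ft_force: [0.3, -0.6, 0.5]
gripper_width: 0.0468
```

```bash
python3 - <<'E'
from h import *
o=get_obs();print(o["clock"],o["tcp_pos"],o["ft_force"])
save('scene','s5.png'); save('wrist','w5.png');save('top','t5.png')
a=cv2.imread("pics/raw_s5.png")[140:215,215:315];b=cv2.imread("pics/raw_w5.png");c=cv2.imread("pics/raw_t5.png")[150:200,200:280]
z=np.zeros((600,800,3),np.uint8)
z[:300,:400]=cv2.resize(a,(400,300),interpolation=2);z[300:,:]=cv2.resize(b[192:384],(800,300),interpolation=2);z[:250,400:800]=cv2.resize(c,(400,250),interpolation=2)
cv2.imwrite("pics/m5.png",z)
E
```

```text
16.4 [0.45607664 0.07538037 0.16822961] [ 0.26932848 -0.5878613   0.46219204]
```

View pics/m5.png

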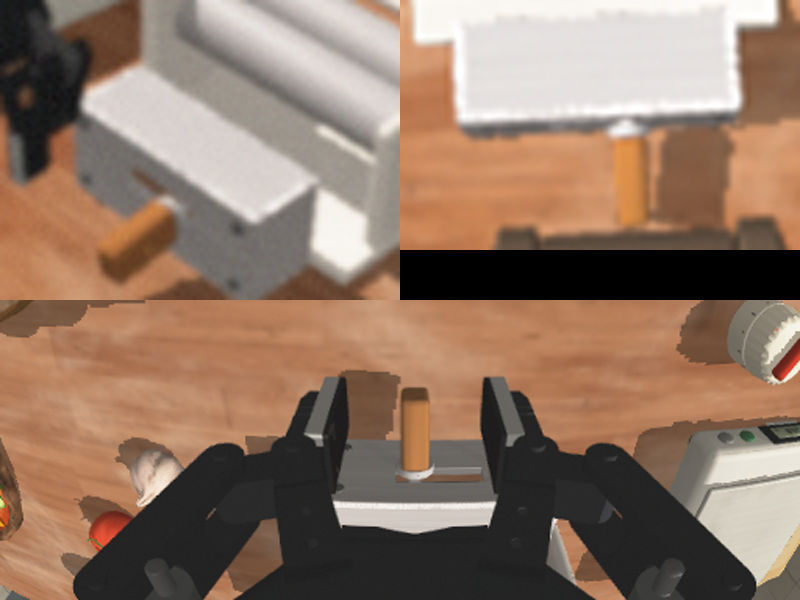

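```bash
python3 - <<'E'
from h import *
a=cv2.imread("pics/raw_s5.png")[170:215,235:275];b=cv2.imread("pics/raw_w5.png")[240:310,225:325];c=cv2.imread("pics/raw_t5.png")[165:200,230:260]
z=np.zeros((600,800,3),np.uint8)
z[:280,:400]=cv2.resize(b,(400,280),interpolation=2)
f=cv2.resize(a,None,fx=10,fy=10,interpolation=2);z[:450,400:800]=f
z[285:285+280,:240]=cv2.resize(c,(240,280),interpolation=2)
cv2.imwrite("pics/m6.png",z)
T=dict(np.load("pics/top.npz"))
for zz in(.045,.056):print(onz(T,246,194.6,zz))
E
```

```text
[0.53187745 0.08030549 0.045     ]
[0.53100584 0.080257   0.056     ]
```

View pics/m6.png

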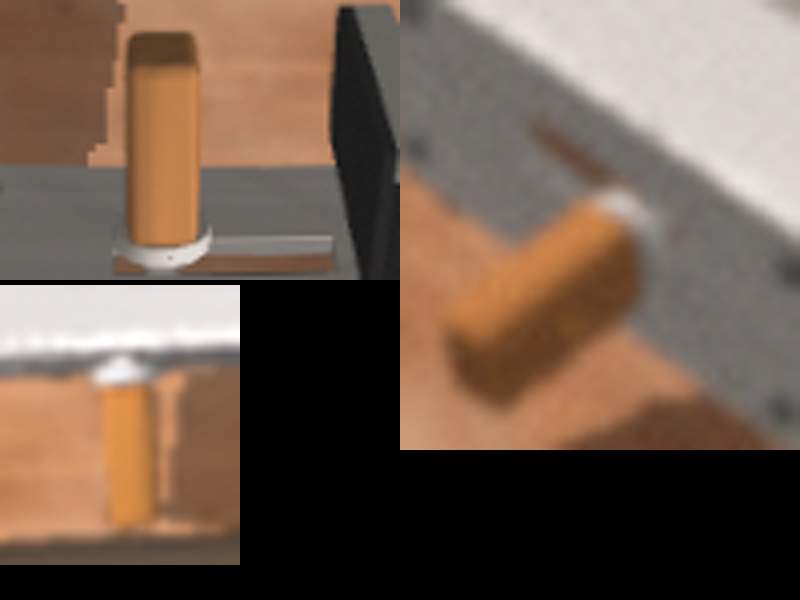

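```bash
python3 - <<'E'
from h import *
from scipy.optimize import least_squares
d=dict(np.load("pics/wrist.npz"));K=d["camera_matrix"];M=cv2.Rodrigues(d["rvec"])[0];t=d["tvec"].ravel()
def pf(P):
    c=M@P+t; r=np.hypot(c[0],c[1]);th=np.arctan2(r,c[2]);return np.array([K[0,2]+K[0,0]*th*c[0]/r,K[1,2]+K[1,1]*th*c[1]/r])
print("slot lip",pf(np.array([.597,.069,.037])),pf(np.array([.603,.069,.037])),"seen 292,298.9 / 302.1")
print("slot end", pf(np.array([.597,.0965-.032,.037])), "seen col",225+333/4-.4)
obs=[((-.062,.015),256.4),((-.062,-.015),248.1),((-.006,.015),300.9)]
off=298.9-pf(np.array([.597,.069,.037]))[1]
for o in(0,off):
    def f(p):
        c,s=np.cos(p[2]),np.sin(p[2])
        return [pf(np.array([p[0]+a*c-b*s,.0805,p[1]+a*s+b*c]))[1]+o-v for (a,b),v in obs]
    r=least_squares(f,[.596,.042,0.05],x_scale=[.01,.01,.1]);print(o,r.x[:2],np.degrees(r.x[2]),r.fun)
E
```

```text
slot lip [255.56570475 298.59075503] [255.4969844  302.46269997] seen 292,298.9 / 302.1
slot end [251.69323702 298.47071649] seen col 307.85
0 [0.6085466  0.02414864] 11.629782069425238 [1.70530257e-13 2.84217094e-14 1.13686838e-13]
0.3092449738311984 [0.60824927 0.02390438] 11.57017704619379 [-5.68434189e-14 -2.84217094e-14  0.00000000e+00]
```

```bash
python3 - <<'E'
from h import *
d=dict(np.load("pics/wrist.npz"));K=d["camera_matrix"];M=cv2.Rodrigues(d["rvec"])[0];t=d["tvec"].ravel()
def pf(P):
    c=M@P+t; r=np.hypot(c[0],c[1]);th=np.arctan2(r,c[2]);return np.array([K[0,2]+K[0,0]*th*c[0]/r,K[1,2]+K[1,1]*th*c[1]/r])
T=dict(np.load("pics/top.npz"))
X=.5967
for deg in(0,3,5,7,10):
  c,s=np.cos(np.radians(deg)),np.sin(np.radians(deg))
  for gap in(0,1.5,3):
    # collar lower rim at plate minus gap ; pin bottom line through (X,.037)
    # face centre F: axis dir (c,s); up (-s,c). lower rim = F-.014*up ; its x = X-gap
    Fx=X-gap/1e3-.014*s; 
    Fz=.037+.005/c+(Fx-X)*s/c
    w=lambda a,b:np.array([Fx+a*c-b*s,.0805,Fz+a*s+b*c])
    tip=w(.056,0)
    print(deg,gap,"F",round(Fx-X,4),round(Fz,4),"tip depth",round(tip[0]-X,4),"rows",[round(pf(w(*q))[1],1) for q in((-.062,.015),(-.062,-.015),(-.006,.015))],"top back",np.round(proj(T,[w(-.062,.015),w(-.062,-.015)])[:,1],1))
print("seen 256.4 248.1 300.9; top 194.6")
E
```

```text
0 0 F 0.0 0.042 tip depth 0.056 rows [np.float64(263.6), np.float64(248.8), np.float64(305.8)] top back [193.4 194.2]
0 1.5 F -0.0015 0.042 tip depth 0.0545 rows [np.float64(262.3), np.float64(247.6), np.float64(304.8)] top back [193.9 194.6]
0 3 F -0.003 0.042 tip depth 0.053 rows [np.float64(261.1), np.float64(246.4), np.float64(303.8)] top back [194.3 195.1]
3 0 F -0.0007 0.042 tip depth 0.0552 rows [np.float64(260.6), np.float64(247.5), np.float64(304.6)] top back [193.9 194.2]
3 1.5 F -0.0022 0.0419 tip depth 0.0537 rows [np.float64(259.3), np.float64(246.2), np.float64(303.5)] top back [194.4 194.7]
3 3 F -0.0037 0.0418 tip depth 0.0522 rows [np.float64(258.0), np.float64(245.0), np.float64(302.4)] top back [194.9 195.2]
5 0 F -0.0012 0.0419 tip depth 0.0546 rows [np.float64(258.8), np.float64(246.7), np.float64(303.7)] top back [194.3 194.2]
5 1.5 F -0.0027 0.0418 tip depth 0.0531 rows [np.float64(257.4), np.float64(245.4), np.float64(302.6)] top back [194.8 194.7]
5 3 F -0.0042 0.0416 tip depth 0.0516 rows [np.float64(256.1), np.float64(244.2), np.float64(301.5)] top back [195.3 195.2]
7 0 F -0.0017 0.0418 tip depth 0.0539 rows [np.float64(256.9), np.float64(245.9), np.float64(302.9)] top back [194.6 194.2]
7 1.5 F -0.0032 0.0416 tip depth 0.0524 rows [np.float64(255.6), np.float64(244.6), np.float64(301.7)] top back [195.1 194.6]
7 3 F -0.0047 0.0415 tip depth 0.0509 rows [np.float64(254.2), np.float64(243.4), np.float64(300.6)] top back [195.6 195.1]
10 0 F -0.0024 0.0416 tip depth 0.0527 rows [np.float64(254.3), np.float64(244.9), np.float64(301.5)] top back [195.  194.1]
10 1.5 F -0.0039 0.0414 tip depth 0.0512 rows [np.float64(252.9), np.float64(243.6), np.float64(300.3)] top back [195.5 194.6]
10 3 F -0.0054 0.0411 tip depth 0.0497 rows [np.float64(251.6), np.float64(242.3), np.float64(299.1)] top back [196. 195.]
seen 256.4 248.1 300.9; top 194.6
```

>>> send_rows(series="0.04 0.002 0 0 0 0 -1; 0.08 0.002 0 0 0 0 -1; 0.12 0.002 0 0 0 0 -1; 0.142 0.002 0.015 0 0 0 -1; 0.142 0.002 0.03 0 0 0 -1", newtons=20)

```text
clock: 17.05
tcp_pos: [0.4855, 0.0783, 0.0214]
tcp_rot: [0.705, -0.01, 0.709, 0.011]
ft_force: [0.7, -0.4, 0.2]
gripper_width: -0.0002
```

>>> send_rows(series="0 0 0.008 0 0 0 -1; 0 0 0.014 0 0 0 -1; 0 0 0.018 0 0 0 -1; 0 0 0.021 0 0 0 -1; 0 0 0.023 0 0 0 -1")

```text
clock: 17.55
tcp_pos: [0.5091, 0.079, 0.0252]
tcp_rot: [0.707, -0.01, 0.707, 0.011]
ft_force: [-0.4, -0.2, -0.5]
gripper_width: -0.0003
```

>>> send_rows(series="0 0 0.002 0 0 0 -1; 0 0 0.004 0 0 0 -1; 0 0 0.006 0 0 0 -1; 0 0 0.008 0 0 0 -1; 0 0 0.010 0 0 0 -1")

```text
clock: 18.05
tcp_pos: [0.5191, 0.0793, 0.0248]
tcp_rot: [0.707, -0.01, 0.707, 0.011]
ft_force: [0.7, 0.7, -0.2]
gripper_width: 0.0
```

>>> send_rows(series="0 0 0.001 0 0 0 -1; 0 0 0.002 0 0 0 -1; 0 0 0.003 0 0 0 -1; 0 0 0.0035 0 0 0 -1; 0 0 0.004 0 0 0 -1")

```text
clock: 18.55
tcp_pos: [0.5215, 0.0795, 0.0245]
tcp_rot: [0.706, -0.01, 0.708, 0.011]
ft_force: [-8.8, -0.3, 2.2]
gripper_width: -0.0001
```

>>> send_rows(series="0 0 0.0005 0 0 0 -1; 0 0 0.001 0 0 0 -1; 0 0 0.001 0 0 0 -1; 0 0 0.001 0 0 0 -1; 0 0 0.001 0 0 0 -1")

```text
clock: 19.05
tcp_pos: [0.5216, 0.0795, 0.0244]
tcp_rot: [0.705, -0.01, 0.709, 0.011]
ft_force: [-11.1, -0.4, 4.0]
gripper_width: 0.0001
```

>>> send_rows(series="0 0 -0.001 0 0 0 -1; 0 0 -0.003 0 0 0 -1; 0 0 -0.006 0 0 0 -1; 0 0 -0.015 0 0 0 -1; 0 0 -0.035 0 0 0 -1")

```text
clock: 19.55
tcp_pos: [0.4894, 0.0784, 0.0248]
tcp_rot: [0.708, -0.01, 0.706, 0.011]
ft_force: [0.4, 0.5, 0.3]
gripper_width: -0.0
```

>>> send_rows(series="-0.03 0 -0.01 0 0 0 -1; -0.07 0 -0.02 0 0 0 -1; -0.11 0 -0.03 0 0 0 -1; -0.14 0 -0.03 0 0 0 -1; -0.14 0 -0.03 0 0 0 -1")

```text
clock: 20.05
tcp_pos: [0.4598, 0.0775, 0.1682]
tcp_rot: [0.709, -0.01, 0.705, 0.011]
ft_force: [-0.0, -0.1, -1.4]
gripper_width: 0.0002
```

```bash
python3 - <<'E'
from h import *
o=get_obs();print(o["clock"],o["tcp_pos"],o["ft_force"])
save('scene','s7.png'); save('wrist','w7.png');save('top','t7.png')
a=cv2.imread("pics/raw_s7.png")[170:215,235:275];b=cv2.imread("pics/raw_w7.png")[200:340,190:340];c=cv2.imread("pics/raw_t7.png")
z=np.zeros((600,800,3),np.uint8)
z[:280,:300]=cv2.resize(b,(300,280),interpolation=2)
z[:450,400:800]=cv2.resize(a,(400,450),interpolation=2)
z[300:600,:400]=cv2.resize(c[:,100:],(400,300),interpolation=3)[:, :]
cv2.imwrite("pics/m7.png",z)
E
```

```text
20.05 [0.45981911 0.07751055 0.16823199] [-0.00250179 -0.05082207 -1.42109185]
```

View pics/m7.png

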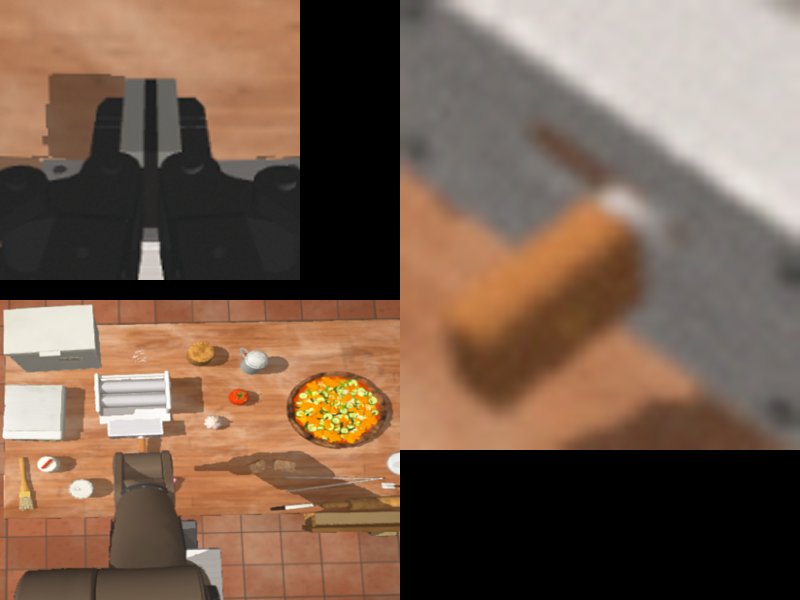

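The pin sits in the slot with its collar at the plate. The bystanders are unmoved and the gripper is clear, so I'm handing in.

```bash
python3 -c "
from h import *
print(job_done())"
```

```text
the job is handed in; nothing more can be done
None
```

The pin is through the slot and the hidden hole, pushed in until the collar stopped on the plate, and released. It does not sit quite level, though. I handed in at about 20 s of the 58 s allowed.

- **Finding the hole:** I felt along the slide toward +y first and found nothing. Going back toward −y, the pin dropped in about 15–20 mm from the slot's middle.
- **Pushing home:** the collar met the plate after 22 mm more travel, which matches the depth given for home. The measured force stayed under about 17 N throughout, against the 30 N limit.
- **After letting go:** the loose pin drooped in its clearance. I estimate an 8–10° tilt, with the collar's lower rim on or within about 1 mm of the plate. That leaves the collar's middle about 2–3 mm off the plate. I then pressed the grip's end with shut fingers at about 11 N and it was firm, so I take it as fully seated.
- **Last look:** the pin was in place, the gripper was clear and touching nothing, and the timer, garlic, tomato and tin looked unmoved.

The collar is therefore against the plate at its lower edge, not flat all round. The camera measurements are only good to about 2 mm, so the tilt and gap are estimates.

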